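# Clamp a bracket for measuring with a swing strap and wing nut

### The job

Get the bracket clamped on the fixture plate for the measuring machine: with a fingertip, push the blue clamp strap round until its nose is over the middle of the bracket's foot, then run the loose wing nut down clockwise with repeated fingertip strokes on its wings until it is fully home and the strap bears on the foot. Push only: do not pinch the nut or the strap or force them, do not shift the bracket or the things standing about, and finish with the hand clear of everything.

Things in the scene. Friction and masses are not known exactly. Their poses are not given: they have to be found in the camera images.
- fixture: Black plate 220 (x) by 300 (y) by 20 mm, fixed on the bench, origin at the centre of its underside; at yaw 0 its x axis points away from the robot. An aluminium fence 18 mm thick and 270 mm long rises 34 mm above the plate, its near face at x = +55 mm, running along y. Round glass window let in flush under the bracket.
- strap (a joint): Blue clamp strap turning on the stud, rad. 0: points from the stud along the plate's +y, parallel to the fence, over the bracket; grows anticlockwise from above (1.57: along the plate's -x). Range -0.5 to 2.3, starts at 1.2 to 1.75. Stays where left; 1 to 2 N at the nose moves it. 26 mm wide, 9 mm thick, round ends, reaching 80 mm from the stud at the nose and 31 mm at the heel.
- strap_nose (a point): Underside of the small brass pad under the strap's nose, 72 mm from the stud axis; the strap itself lies 2 to 11 mm above this point. With the nut loose the pad is 1.4 to 2.6 mm clear of the foot, so the strap swings over freely; strap and nut sink together.
- wing_nut (a joint): Steel M12 wing nut on the stud above the strap, rad, growing clockwise from above (tightening). Starts loose at 0 to 4; fully home at 11, a slightly springy stop. Strap and nut sink 1.75 mm a turn; the strap bears on the foot from about 9.2. Turns freely (0.02 N m), stays where left. Hub 23 mm across at its foot, 19 mm at the top, 16 mm high; two opposite wings 5 mm thick, 64 mm span.
- wing_tip_a (a point): Point in the tip of one wing, 30 mm from the stud axis, 28 mm above the nut's foot (a washer 2.5 mm thick lies between foot and strap). The wings slope up and out, their tops 32 mm above the nut's foot; beyond 17 mm radius nothing of the nut is lower than 11 mm above its foot.
- wing_tip_b (a point): The same point in the opposite wing; the stud axis passes midway between the two.
- bracket: Loose machined steel bracket, about 0.85 kg, lying flat on the plate by the fence. Base 64 (x) by 105 (y) by 14 mm thick, origin at the centre of its underside; a boss of 32 mm diameter rises to 38 mm at y = +26 mm. The foot is the flat end at -y, free to be clamped.
- foot_mid (a point): Middle of the foot's flat top, on the bracket's top face 28 mm to -y of its centre, where the strap's nose belongs. Axes as the bracket's.
- ring_gauge: Loose steel ring, 38 mm across, 14 mm high, on the plate in front of the bracket; leave alone. Origin at the centre of its underside.
- standoff: Loose brass standoff, 22 mm across, 42 mm tall, on the plate; leave alone. Origin at the centre of its underside.
- gauge_block: Loose steel block 9 x 35 x 30 mm on the plate behind the fence; leave alone. Origin at the centre of its underside.
- caliper: Loose caliper 230 mm long and 13 mm high, lying on the bench; leave alone.
- cleaner: Loose bottle, 52 mm across, 130 mm tall, on the bench; leave alone.
- lens_cap: Loose black disc, 56 mm across, 14 mm high, on the bench; leave alone.
- wrench: Loose wrench 150 mm long lying on the bench; leave alone.
- stud (a point): Top of the fixed vertical 12 mm stud on which strap and wing nut turn: 52 mm above the plate's top, 36 mm from the fence's face; x = +19, y = -60 mm in the plate's frame. Axes as the plate's.
There are look-alikes about, which are no part of the job. What is shaped like the bracket but green is not meant.

How it is judged (in metres and radians):
On the way, in this order (a step that is already met when the one before it is completed fails the run):
1. the strap's nose is over the middle of the bracket's foot (within 12 mm across the foot), the nut still loose (x of strap_nose in the frame of foot_mid between -0.012 and 0.012 m and value of joint wing_nut below 9 rad), for 0.2 s.
2. the wing nut is run down fully home, the strap bearing on the foot (value of joint wing_nut above 10.6 rad and contact force between strap and bracket above 1 N), for 0.2 s.
At the end, for the whole second after the job is handed in: The wing nut is within 0.4 rad of fully home, the strap presses on the bracket's foot with more than 1 N, its nose is within 12 mm of the foot's middle line (20 mm of its middle in all), and the bracket lies within 8 mm of where it was (all of step 2 and x of strap_nose in the frame of foot_mid between -0.012 and 0.012 m and horizontal distance between strap_nose and foot_mid below 0.02 m and distance of bracket from where it was at the start of the episode below 0.008 m); the robot touches nothing.
It fails at once if the wing nut is pinched or forced (over 25 N of finger force on it) (contact force between the fingers and wing_nut above 25 N).
It fails at once if the strap is pinched or forced (over 25 N of finger force on it) (contact force between the fingers and strap above 25 N).
It fails at once if the bracket is lifted or shifted by more than 8 mm (distance of bracket from where it was at the start of the episode above 0.008 m).
It fails at once if a thing standing about is moved by more than 20 mm (distance of any of ring_gauge, standoff, gauge_block, caliper, cleaner, lens_cap, wrench from where it was at the start of the episode above 0.02 m).
It also fails if it takes over 72 s, if anything falls off the work surface, if the arm or the gripper's body presses on something with over 40 N, if the wrist force passes 120 N, or if a joint passes its speed limit or range.

### The arm

A 6-joint arm with a two-finger parallel gripper is mounted at the origin on the work surface. World frame = base frame: x ahead of the robot, y to its left, z up, the work surface at z = 0. Lengths are in m, angles in degrees, forces in N, time in s.
With the tool pointing down it reaches from about 0.375 to 0.9 m from the base axis. Payload 3.1 kg.
Tool frame: the origin (TCP) lies on the front face of the gripper's body, between the roots of the fingers; the fingertips stand 70 mm ahead of it and the grasp point (between the pads) lies 51 mm ahead of it (bot.tip_extent is the distance from the TCP to the fingertips, in m); z points along the fingers, x is the direction in which the jaws open and shut, and the axes are right-handed (so a half turn about z gives the same grasp; the last joint's range is limited). The gripper opens to 87 mm and grips with 3 to 60 N. Pads are 19 mm wide; open, the fingers measure 117 mm over their backs; the gripper's body (75 mm by 190 mm) begins 51 mm behind the grasp point.
Start: joints at [58.929, 30.224, 82.088, -0, 67.689, -10.227], TCP at [0.222, 0.584, 0.292] pointing down, gripper open.
Joint ranges: [-176.69, 176.69], [-43.24, 126.21], [12.49, 139.97], [-82, 262], [0, 151.66], [-163.58, 163.58]. Speed limits (degrees/s): [159.86, 159.86, 180, 180, 180, 180].

### API

Orientations are given as a 3x3 rotation matrix whose columns are the frame's x, y, z axes.
In Python, from rig import bot, viewer, ticket gives the robot as it stands. The module is installed in compiled form; this text tells all that it offers.
- The arm moves only by the tool arm_command, never from a script. Its argument "targets" is a list of rows, each an object with "rot": the turn, a rotation vector about the tool's x, y, z in degrees, a list of three; "offset": the shift along the tool's x, y, z in cm, a list of three; "gripper": the closure, from 0 (fully open) to 1 (shut). A call has 1 to 8 rows; each row is the pose to reach, as a shift and turn from the pose commanded when the call began, along the tool's axes at that moment; what a row does not reach only later rows make up. A row lasts 1/10 s, in which the tool goes at most 50 mm and 8.59 degrees, less where a joint would pass 70% of its speed; a pose out of reach is approached as far as the arm can. A call with a gripper value outside its range is refused whole. The fingers move at their own pace and stop on an object; the grip force is fixed at half the most. Time passes only in rows, so rows that repeat a pose let the fingers close. It gives the time, the measured TCP pose, the force and the opening at its end, in the units of the state.
- bot.read_state(): the state, without advancing time (a new reading comes with each control period).
- viewer.capture(name): name is "scene" or "top"; returns a dict with "frame" (480x640x3 uint8, red, green, blue), "fx", "fy", "cx", "cy" (pixels), "D" ([k1, k2, p1, p2, k3] as OpenCV has them; the pictures are not rectified), "view" (4x4, takes a point from world to camera coordinates). Camera axes: x right, y down, z forward; pixel columns grow to the right and rows downward; lengths in m; the calibration is good to about 2 mm. A picture is of the moment at which its call begins. There is no depth.
- ticket.hand_in(): hands the job in, once; it reports no verdict.
The state is a dict: "time_s": time; "joint_positions": joint angles; "qvel": joint speeds; "tau": joint torques, N m; "position": TCP position; "tcp_rot": TCP orientation; "force": force on the tool from outside, world axes, zero at the start; "moment": the same for the moment, N m; "opening": opening from 0.0 (shut) to 1.0 (fully open).
Only numpy, scipy, OpenCV 4.12 (cv2) and the standard library are available. Lean on these libraries where they do the work, as an engineer would, in place of code of your own. Each camera call takes 0.05 s, during which the arm holds its last target. There are 200 camera calls.

## Working session

There is one attempt and no reset: what is moved stays moved. The work goes in short steps, Python scripts to look and compute and a tool call to move; the robot and the scene stay as the last step left them, time stands still between calls to the robot, and variables do not carry over. Pictures are saved under pics/ and viewed, about 8 in all and at most 12, crops included, and the job is handed in when it is done.

Besides the shell and the picture viewer there is one more tool, called after ">>>" as a command line: name --argument value ..., lists and objects as JSON in quotes. arm_command: Moves the arm, as the interface text tells. Its arguments: {"type":"object","properties":{"targets":{"type":"array"}},"required":["targets"]}

```bash
mkdir -p pics
cat > h.py <<'E'
import numpy as np, cv2
from rig import bot, viewer, ticket
def cap(name,out=None,crop=None,scale=1):
    c=viewer.capture(name); 
    np.savez(f'{name}.npz',**{k:np.array(v) for k,v in c.items()})
    im=c['frame'][:,:,::-1]
    if out:
        if crop: x0,y0,x1,y1=crop; im=im[y0:y1,x0:x1]
        im=cv2.resize(im,None,fx=scale,fy=scale,interpolation=cv2.INTER_CUBIC); cv2.imwrite('pics/'+out,im)
    return c
def K(c): return np.array([[c['fx'],0,c['cx']],[0,c['fy'],c['cy']],[0,0,1]],float)
def at_z(c,uv,z):
    p=cv2.undistortPoints(np.array([[uv]],float),K(c),np.array(c['D'],float))[0,0]
    V=np.array(c['view']); R,t=V[:3,:3],V[:3,3]; o=-R.T@t; d=R.T@np.array([p[0],p[1],1]); return o+d*(z-o[2])/d[2]
def proj(c,P):
    V=np.array(c['view']); return cv2.projectPoints(np.array(P,float).reshape(-1,1,3),cv2.Rodrigues(V[:3,:3])[0],V[:3,3],K(c),np.array(c['D'],float))[0][:,0]
def load(n): return dict(np.load(f'{n}.npz'))
E
python3 - <<'E'
from h import *
for n in('scene','top'):
    c=cap(n,n+'1.png'); V=np.array(c['view']); print(n,-V[:3,:3].T@V[:3,3],V[2,:3],c['fx'])
s=bot.read_state();print(s['position'],s['tcp_rot'],s['time_s'],s['opening'])
E
```

```text
scene [1.59802093 0.20473089 1.05490784] [-0.70760165 -0.10631986 -0.6985671 ] 561.4546715475456
top [0.41417253 0.02373878 1.42710114] [ 1.35974655e-01  2.98397061e-04 -9.90712271e-01] 609.5883558580338
[0.22206737 0.58364536 0.29137287] [[ 3.55790458e-01  9.34565199e-01 -1.01922891e-03]
 [ 9.34563804e-01 -3.55791732e-01 -1.65539846e-03]
 [-1.90971101e-03 -3.63559477e-04 -9.99998110e-01]] 0.1 1.0030963867866343
```

View pics/scene1.png

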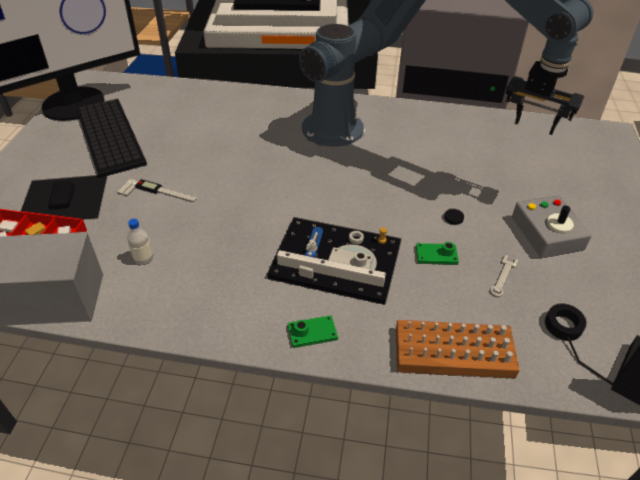

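View pics/top1.png

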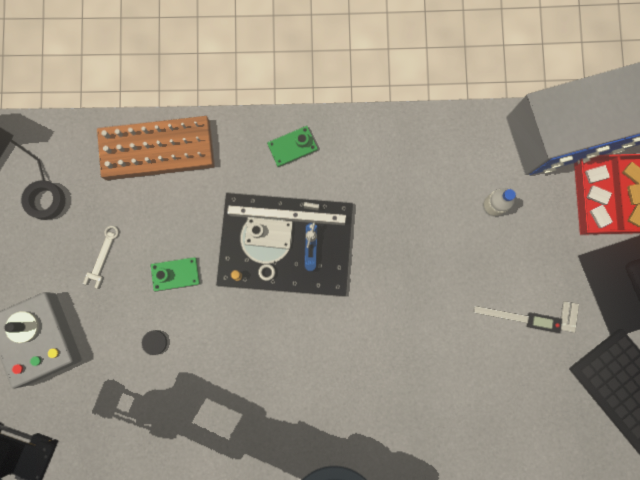

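Top view: the fixture plate spans about (217–354, 193–296). The steel bracket is at (265, 235), the blue strap at (311, 245), the ring at (266, 272) and the standoff at (236, 275). The green bracket shapes at (293, 146) and (175, 274) are look-alikes. The steel one by the fence, on the glass window, is the one meant. Next I'll take enlarged crops to confirm.

Run:
```python
from h import *
for n,b in(('top',(210,185,360,300)),('scene',(262,210,412,305))):
    f=load(n)['frame'][:,:,::-1]; x0,y0,x1,y1=b
    cv2.imwrite(f'pics/{n}c.png',cv2.resize(f[y0:y1,x0:x1],None,fx=5,fy=5,interpolation=cv2.INTER_CUBIC))
```

```text
(no output)
```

View pics/topc.png

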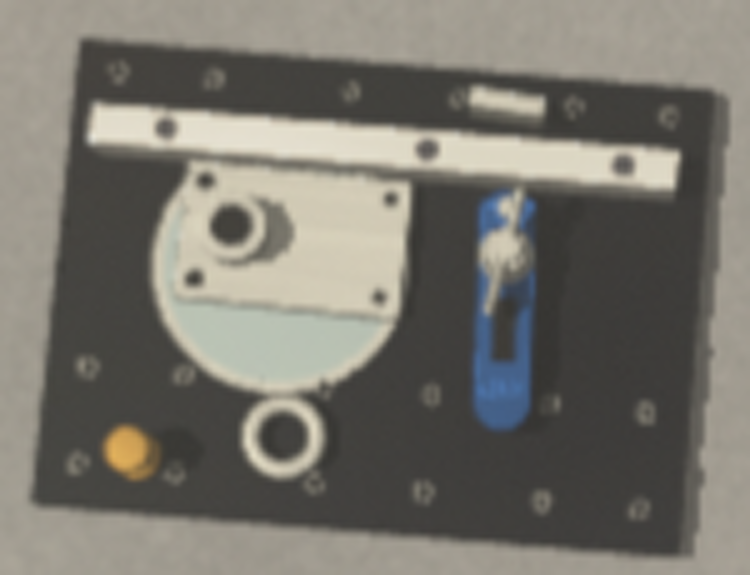

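View pics/scenec.png

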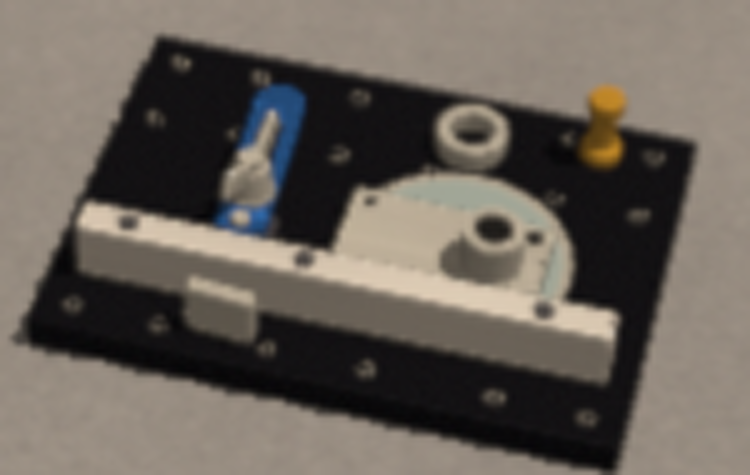

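```bash
cat >> h.py <<'E'
def cr(p,o,s=5): return (o[0]+(p[0]+.5)/s-.5,o[1]+(p[1]+.5)/s-.5)
def fitplate(c,pts):
    obj=np.array([[.11,.15],[.11,-.15],[-.11,-.15],[-.11,.15]]); w=np.array([at_z(c,p,.02)[:2] for p in pts])
    om,wm=obj.mean(0),w.mean(0); U,S,Vt=np.linalg.svd((obj-om).T@(w-wm)); R=Vt.T@U.T; 
    return R,wm-R@om,np.linalg.norm((obj-om)@R.T+wm-w,axis=1)
E
python3 - <<'E'
from h import *
c=load('top'); o=(210,185)
R,t,r=fitplate(c,[cr(p,o) for p in((82,40),(716,91),(682,554),(33,502))])
print('plate',t,np.degrees(np.arctan2(R[1,0],R[0,0])),r*1e3)
T=lambda p,z:R.T@(at_z(c,cr(p,o),z)[:2]-t)
print('stud world',R@[.019,-.06]+t)
for n,p,z in(('strapnose_end',(501,430),.045),('heel',(505,193),.047),('tipfar',(519,190),.0805),('tipnear',(490,313),.0805),('br TL',(190,162),.034),('br TR',(412,183),.034),('br BR',(400,322),.034),('br BL',(175,297),.034),('boss',(230,224),.058),('ring',(283,437),.034),('stand',(127,448),.062)):
    print(n,T(p,z)*1e3,(R@T(p,z)+t))
d=load('scene')
fm=lambda p,z:R.T@(at_z(d,cr(p,(262,210)),z)[:2]-t)
print('scene: stand',fm((607,98),.062),'ring',fm((473,130),.034),'corner',fm((155,38),.02),fm((697,143),.02),'near tip',fm((274,115),.0805),'boss',fm((494,230),.058))
E
```

```text
plate [0.60097656 0.09670198] -6.014394136006384 [1.17214618 1.31798637 1.31575129 1.01629126]
stud world [0.61358528 0.03504146]
strapnose_end [-60.6282001  -62.70536507] [0.53411192 0.04069429]
heel [ 47.9661047 -55.5495245] [0.64285825 0.03643242]
tipfar [ 44.34039287 -62.57253244] [0.63851664 0.02982796]
tipnear [-12.01011412 -54.25350465] [0.58334796 0.04400551]
br TL [52.77937966 91.52692913] [0.66305546 0.18219498]
br TR [ 51.28948133 -11.87046458] [0.65073996 0.07952283]
br BR [-13.78646684 -11.99021747] [0.58600966 0.08622229]
br BL [-10.59992398  92.32238983] [0.60010837 0.18962684]
boss [21.82661498 67.51672307] [0.62975732 0.16156011]
ring [-70.95697519  36.76130259] [0.53426195 0.14069569]
stand [-83.64575638 103.35989996] [0.5286211  0.20825721]
scene: stand [-0.08043787  0.10579174] ring [-0.06657299  0.03972245] corner [-0.10294204 -0.14610193] [-0.10452011  0.15376761] near tip [-0.00150891 -0.05081572] boss [0.02440604 0.06932547]
```

Crops confirm the wing nut at (503, 253) on the blue strap, with the nose at (501, 430). The steel bracket's foot end is at its right edge, x≈400, and the strap stands at about 1.6 rad. In plate coordinates foot_mid is about (20, 12), so the strap target is about 0 rad. I'll move over to the strap's outer side with the gripper shut and the tool lined up with the plate.

>>> arm_command --targets '[{"rot": [0, 0, 0], "offset": [-2.7, 3.2, 0.7], "gripper": 1}, {"rot": [0, 0, 0], "offset": [-5.4, 6.5, 1.4], "gripper": 1}, {"rot": [0, 0, 0], "offset": [-8.2, 9.8, 2.1], "gripper": 1}, {"rot": [0, 0, 0], "offset": [-10.9, 13.0, 2.8], "gripper": 1}, {"rot": [0, 0, 0], "offset": [-13.6, 16.3, 3.5], "gripper": 1}, {"rot": [0, 0, 0], "offset": [-16.3, 19.5, 4.2], "gripper": 1}, {"rot": [0, 0, 0], "offset": [-19.1, 22.8, 4.9], "gripper": 1}, {"rot": [0, 0, 0], "offset": [-21.8, 26.0, 5.6], "gripper": 1}]'

```text
time_s: 0.9
position: [0.3882, 0.2862, 0.2359]
tcp_rot: [[0.356, 0.935, -0.0], [0.935, -0.356, -0.0], [-0.0, -0.0, -1.0]]
force: [-0.2, 0.9, -0.1]
opening: 0.357
```

>>> arm_command --targets '[{"rot": [0, 0, -2], "offset": [-2.7, 3.2, 0.7], "gripper": 1}, {"rot": [0, 0, -4], "offset": [-5.4, 6.5, 1.4], "gripper": 1}, {"rot": [0, 0, -6], "offset": [-8.2, 9.8, 2.1], "gripper": 1}, {"rot": [0, 0, -8], "offset": [-10.9, 13.0, 2.8], "gripper": 1}, {"rot": [0, 0, -10], "offset": [-13.6, 16.3, 3.5], "gripper": 1}, {"rot": [0, 0, -12], "offset": [-16.3, 19.5, 4.2], "gripper": 1}, {"rot": [0, 0, -14.8], "offset": [-19.1, 22.8, 4.9], "gripper": 1}, {"rot": [0, 0, -14.8], "offset": [-21.8, 26.0, 5.6], "gripper": 1}]'

```text
time_s: 1.7
position: [0.5537, -0.0102, 0.1796]
tcp_rot: [[0.105, 0.994, -0.001], [0.994, -0.105, 0.0], [0.0, -0.001, -1.0]]
force: [-0.2, 0.6, 0.4]
opening: 0.004
```

>>> arm_command --targets '[{"rot": [0, 0, 0], "offset": [0, 0, 0], "gripper": 1}, {"rot": [0, 0, 0], "offset": [0, 0, 0], "gripper": 1}, {"rot": [0, 0, 0], "offset": [0, 0, 0], "gripper": 1}]'

```text
time_s: 2.0
position: [0.552, -0.0075, 0.18]
tcp_rot: [[0.105, 0.994, -0.002], [0.994, -0.105, 0.001], [0.001, -0.002, -1.0]]
force: [-0.9, 0.6, 0.3]
opening: 0.007
```

```bash
cat >> h.py <<'E'
R6=np.array([[np.cos(np.radians(-6.01)),-np.sin(np.radians(-6.01))],[np.sin(np.radians(-6.01)),np.cos(np.radians(-6.01))]])
STUD=np.array([.6136,.0350])
def st():
    s=bot.read_state(); p=np.array(s['position']); r=R6.T@(p[:2]-STUD)
    print('t %.1f rel stud(plate) mm'%s['time_s'],(r*1e3).round(1),'tip z %.1f'%(p[2]*1e3-70),'F',(R6.T@np.array(s['force'])[:2]).round(1),round(s['force'][2],1),'op %.2f'%s['opening'],'yawx %.1f'%np.degrees(np.arctan2(s['tcp_rot'][1][0],s['tcp_rot'][0][0])))
E
python3 - <<'E'
from h import *
st(); print(bot.tip_extent,bot.read_state()['tcp_rot'])
c=cap('top','top2.png',(250,185,400,300),5); print(proj(c,np.r_[bot.read_state()['position'][:2],bot.read_state()['position'][2]-.07]))
E
```

```text
t 2.0 rel stud(plate) mm [-56.8 -48.7] tip z 110.0 F [-1.   0.6] 0.3 op 0.01 yawx 84.0
0.0697 [[ 1.04886924e-01  9.94482050e-01 -2.04596166e-03]
 [ 9.94484008e-01 -1.04885571e-01  7.58082683e-04]
 [ 5.39307764e-04 -2.11418911e-03 -9.99997620e-01]]
[[331.22867885 259.2478067 ]]
```

View pics/top2.png

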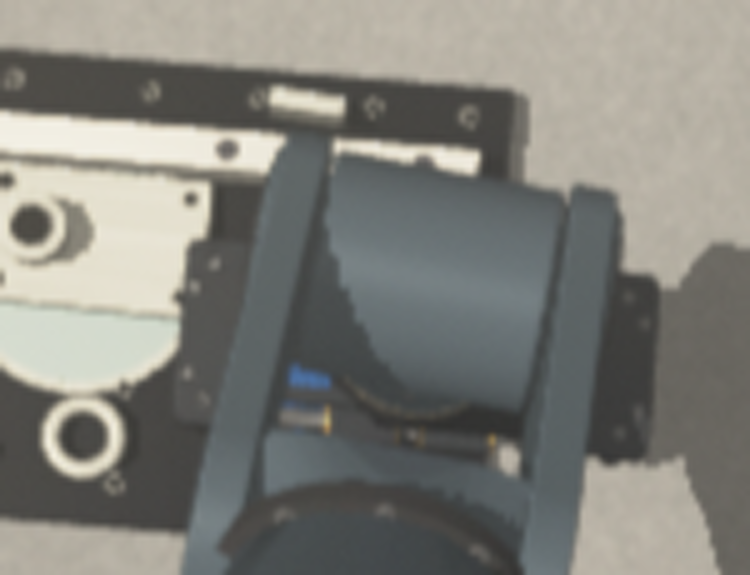

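>>> arm_command --targets '[{"rot": [0, 0, 0], "offset": [-0.5, 0, 2.5], "gripper": 1}, {"rot": [0, 0, 0], "offset": [-0.5, 0, 5], "gripper": 1}, {"rot": [0, 0, 0], "offset": [-0.5, 0, 6.5], "gripper": 1}, {"rot": [0, 0, 0], "offset": [-0.5, 0, 7], "gripper": 1}, {"rot": [0, 0, 0], "offset": [-0.5, 0, 7], "gripper": 1}, {"rot": [0, 0, 0], "offset": [-0.5, 0, 7], "gripper": 1}]'

```text
time_s: 2.65
position: [0.5529, -0.0128, 0.111]
tcp_rot: [[0.104, 0.995, 0.001], [0.995, -0.104, -0.0], [-0.0, 0.001, -1.0]]
force: [-1.2, 0.7, -0.2]
opening: 0.009
```

Run:
```python
from h import *
st()
c=cap('scene','scene2.png',(262,190,412,305),5)
```

```text
t 2.6 rel stud(plate) mm [-55.3 -53.9] tip z 41.0 F [-1.2  0.6] -0.2 op 0.01 yawx 84.0
```

View pics/scene2.png

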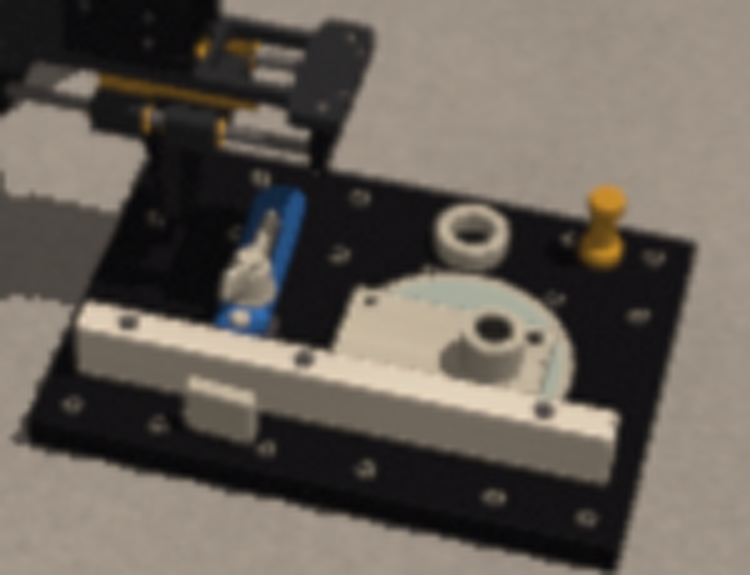

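The picture shows the shut fingertips coming down left of the strap at about (180, 210), clear of everything. I'll sweep the strap round now.

>>> arm_command --targets '[{"rot": [0, 0, 0], "offset": [1.1, 0, 0.1], "gripper": 1}, {"rot": [0, 0, 0], "offset": [1.8, -0.1, 0.1], "gripper": 1}, {"rot": [0, 0, 0], "offset": [2.5, -0.2, 0.1], "gripper": 1}, {"rot": [0, 0, 0], "offset": [3.1, -0.4, 0.1], "gripper": 1}, {"rot": [0, 0, 0], "offset": [3.8, -0.6, 0.1], "gripper": 1}, {"rot": [0, 0, 0], "offset": [4.5, -0.7, 0.1], "gripper": 1}, {"rot": [0, 0, 0], "offset": [5.2, -0.7, 0.1], "gripper": 1}, {"rot": [0, 0, 0], "offset": [5.8, -0.7, 0.1], "gripper": 1}]'

```text
time_s: 3.5
position: [0.5518, 0.0455, 0.1092]
tcp_rot: [[0.105, 0.994, -0.0], [0.994, -0.105, -0.0], [-0.0, -0.0, -1.0]]
force: [-0.1, -1.8, -0.0]
opening: 0.005
```

>>> arm_command --targets '[{"rot": [0, 0, 0], "offset": [0.6, 0.1, 0], "gripper": 1}, {"rot": [0, 0, 0], "offset": [1.3, 0.2, 0], "gripper": 1}, {"rot": [0, 0, 0], "offset": [1.9, 0.4, 0], "gripper": 1}, {"rot": [0, 0, 0], "offset": [2.5, 0.7, 0], "gripper": 1}, {"rot": [0, 0, 0], "offset": [3.1, 1.1, 0], "gripper": 1}, {"rot": [0, 0, 0], "offset": [3.6, 1.5, 0], "gripper": 1}, {"rot": [0, 0, 0], "offset": [4.0, 2.0, 0], "gripper": 1}, {"rot": [0, 0, 0], "offset": [4.4, 2.6, 0], "gripper": 1}]'

```text
time_s: 4.3
position: [0.5823, 0.0864, 0.1091]
tcp_rot: [[0.105, 0.994, -0.001], [0.994, -0.105, 0.0], [-0.0, -0.001, -1.0]]
force: [-1.4, -0.7, 0.3]
opening: 0.004
```

Run:
```python
from h import *
st()
c=cap('scene','scene3.png',(262,190,412,305),5)
```

```text
t 4.3 rel stud(plate) mm [-36.5  47.9] tip z 39.1 F [-1.3 -0.9] 0.3 op 0.00 yawx 84.0
```

View pics/scene3.png

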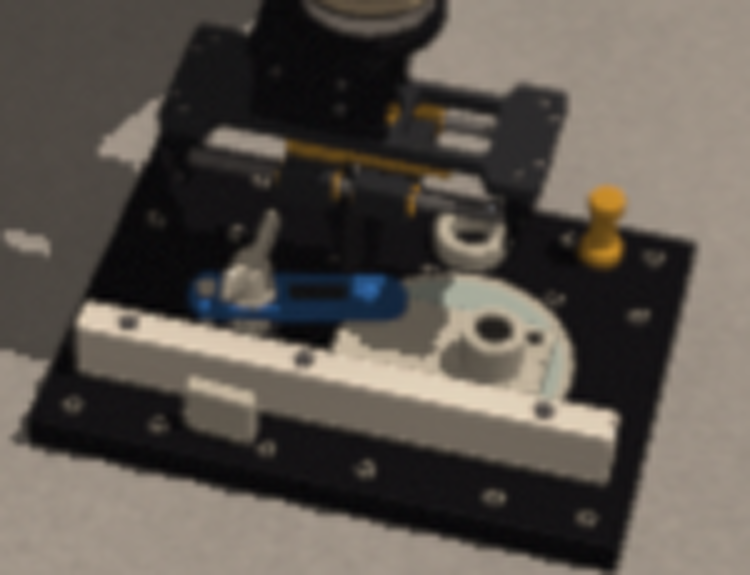

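The strap now points to about 0.25 rad, with its nose end at (408, 297) and the fence parallel slope not yet reached. The last bit of the push follows, then I'll retreat and check.

>>> arm_command --targets '[{"rot": [0, 0, 0], "offset": [0.2, 0.4, 0], "gripper": 1}, {"rot": [0, 0, 0], "offset": [0.3, 0.8, 0], "gripper": 1}, {"rot": [0, 0, 0], "offset": [0.4, 1.1, 0], "gripper": 1}, {"rot": [0, 0, 0], "offset": [0.4, 1.4, 0], "gripper": 1}, {"rot": [0, 0, 0], "offset": [0.4, 1.4, 0], "gripper": 1}, {"rot": [0, 0, 0], "offset": [0.4, 1.4, 0], "gripper": 1}]'

```text
time_s: 4.95
position: [0.597, 0.0885, 0.1093]
tcp_rot: [[0.105, 0.994, 0.001], [0.994, -0.105, -0.0], [-0.0, 0.001, -1.0]]
force: [-0.2, 0.0, -0.4]
opening: 0.004
```

Run:
```python
from h import *
st()
```

```text
t 5.0 rel stud(plate) mm [-22.1  51.4] tip z 39.3 F [-0.2 -0. ] -0.4 op 0.00 yawx 84.0
```

>>> arm_command --targets '[{"rot": [0, 0, 0], "offset": [0, -1.5, 0], "gripper": 1}, {"rot": [0, 0, 0], "offset": [-1.5, -4, 0], "gripper": 1}, {"rot": [0, 0, 0], "offset": [-4, -6, -3.5], "gripper": 1}, {"rot": [0, 0, 0], "offset": [-7, -8, -7], "gripper": 1}, {"rot": [0, 0, 0], "offset": [-9, -11, -7], "gripper": 1}, {"rot": [0, 0, 0], "offset": [-11, -12, -7], "gripper": 1}, {"rot": [0, 0, 0], "offset": [-11, -12, -7], "gripper": 1}]'

```text
time_s: 5.65
position: [0.4647, -0.0099, 0.18]
tcp_rot: [[0.108, 0.994, 0.001], [0.994, -0.108, -0.001], [-0.001, 0.001, -1.0]]
force: [-0.1, 0.7, 0.1]
opening: 0.004
```

Run:
```python
from h import *
st()
a=cap('scene'); b=cap('top')
A=cv2.resize(a['frame'][205:305,265:405],None,fx=5.7,fy=5.7,interpolation=cv2.INTER_CUBIC)
f=cv2.resize(b['frame'][180:300,210:370],None,fx=5,fy=5,interpolation=cv2.INTER_CUBIC)
cv2.imwrite('pics/top4.png',f[:,:,::-1]); cv2.imwrite('pics/scene4.png',A[:,:,::-1])
```

```text
t 5.7 rel stud(plate) mm [-143.4  -60.3] tip z 110.0 F [-0.1  0.7] 0.1 op 0.00 yawx 83.8
```

View pics/top4.png

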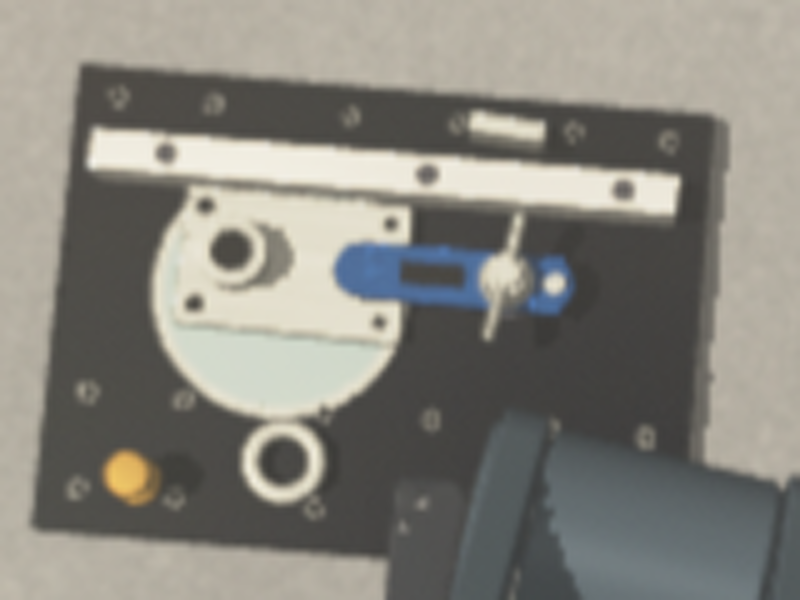

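The strap now lies parallel to the fence. Its nose end is at (335, 270) and heel at (575, 287), so the nose is within about 2 mm of the bracket's mid-line. The wings are at (487, 338) and (519, 215), the same as before. I'll move the fingertip to the -y side of the near wing at wing height.

>>> arm_command --targets '[{"rot": [0, 0, 0], "offset": [0.7, 4, 0], "gripper": 1}, {"rot": [0, 0, 0], "offset": [1.4, 8, 0], "gripper": 1}, {"rot": [0, 0, 0], "offset": [2.7, 12, 0], "gripper": 1}, {"rot": [0, 0, 0], "offset": [2.7, 12, 0], "gripper": 1}, {"rot": [0, 0, 0], "offset": [2.7, 12, 2.5], "gripper": 1}, {"rot": [0, 0, 0], "offset": [2.7, 12, 4.6], "gripper": 1}, {"rot": [0, 0, 0], "offset": [2.7, 12, 4.6], "gripper": 1}, {"rot": [0, 0, 0], "offset": [2.7, 12, 4.6], "gripper": 1}]'

```text
time_s: 6.55
position: [0.5879, 0.0066, 0.1329]
tcp_rot: [[0.104, 0.995, -0.001], [0.995, -0.104, 0.0], [0.0, -0.001, -1.0]]
force: [0.3, -0.0, 0.8]
opening: 0.005
```

Run:
```python
from h import *
st()
cap('scene','scene5.png',(262,190,412,305),5)
R=29
for a0 in (142,22,-98,-218):
    p=lambda a:np.array([np.cos(np.radians(a)),-np.sin(np.radians(a))])*R/10
    print(a0,[(p(a0-15*i)-p(a0)).round(1).tolist() for i in range(1,9)],(p(a0)*10).round(1))
```

```text
t 6.5 rel stud(plate) mm [-22.6 -30.9] tip z 62.9 F [0.3 0. ] 0.8 op 0.01 yawx 84.0
142 [[0.5, -0.5], [1.2, -0.9], [1.9, -1.1], [2.7, -1.1], [3.4, -0.9], [4.1, -0.5], [4.6, 0.0], [5.0, 0.7]] [-22.9 -17.9]
22 [[0.2, 0.7], [0.2, 1.5], [-0.0, 2.2], [-0.4, 2.9], [-0.9, 3.4], [-1.6, 3.8], [-2.3, 4.0], [-3.1, 4.0]] [ 26.9 -10.9]
-98 [[-0.7, -0.2], [-1.4, -0.6], [-1.9, -1.1], [-2.3, -1.8], [-2.5, -2.5], [-2.5, -3.3], [-2.3, -4.0], [-1.9, -4.7]] [-4.  28.7]
-218 [[0.5, -0.5], [1.2, -0.9], [1.9, -1.1], [2.7, -1.1], [3.4, -0.9], [4.1, -0.5], [4.6, 0.0], [5.0, 0.7]] [-22.9 -17.9]
```

View pics/scene5.png

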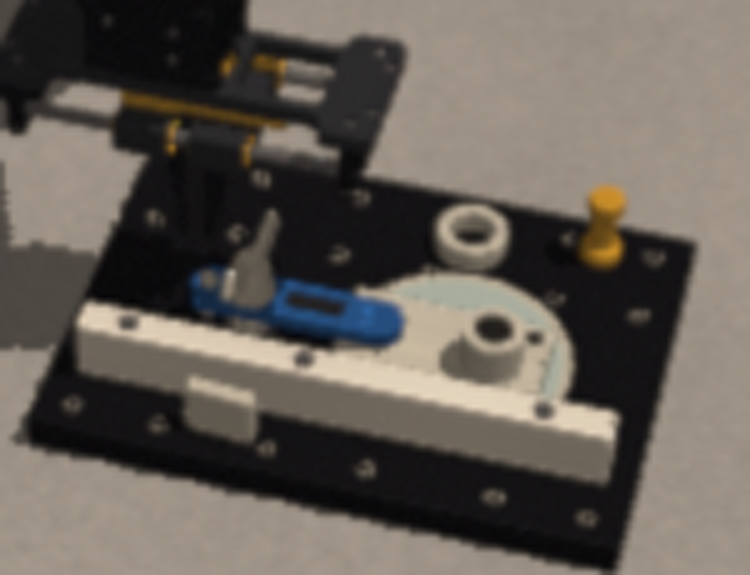

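The picture shows the fingertips at about (195, 235), just left of the near wing at (268, 230). I'll start circular strokes of 29 mm radius, clockwise.

>>> arm_command --targets '[{"rot": [0, 0, 0], "offset": [1.3, 0, 0], "gripper": 1}, {"rot": [0, 0, 0], "offset": [2.0, -0.4, 0], "gripper": 1}, {"rot": [0, 0, 0], "offset": [2.7, -0.6, 0], "gripper": 1}, {"rot": [0, 0, 0], "offset": [3.5, -0.6, 0], "gripper": 1}, {"rot": [0, 0, 0], "offset": [4.2, -0.4, 0], "gripper": 1}, {"rot": [0, 0, 0], "offset": [4.9, 0, 0], "gripper": 1}, {"rot": [0, 0, 0], "offset": [5.4, 0.5, 0], "gripper": 1}, {"rot": [0, 0, 0], "offset": [5.8, 1.2, 0], "gripper": 1}]'

```text
time_s: 7.4
position: [0.6061, 0.063, 0.1331]
tcp_rot: [[0.105, 0.994, -0.001], [0.994, -0.105, 0.0], [0.0, -0.001, -1.0]]
force: [-2.0, -0.3, -0.9]
opening: 0.004
```

Run:
```python
from h import *
st()
cap('scene','scene6.png',(262,190,412,305),5)
```

```text
t 7.4 rel stud(plate) mm [-10.4  27.1] tip z 63.1 F [-1.9 -0.5] -0.9 op 0.00 yawx 84.0
```

View pics/scene6.png

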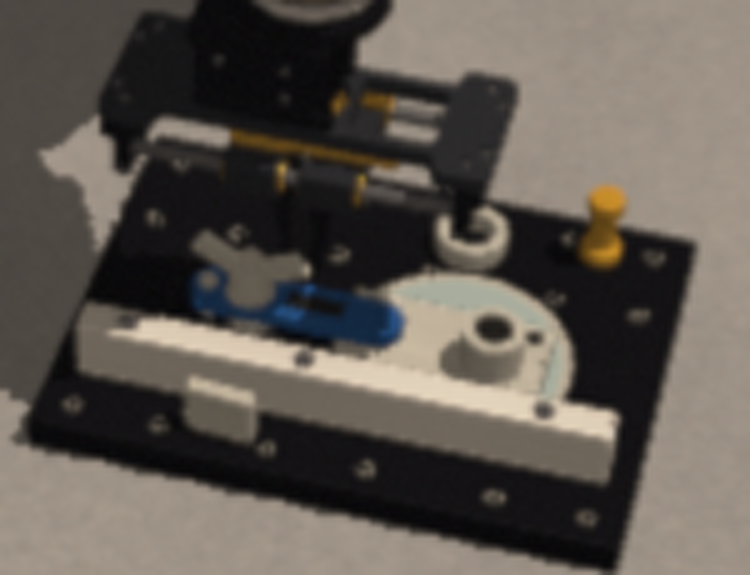

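The wings have turned to lie near the strap line, tips at about (205, 242) and (300, 265), with the fingertips behind at (310, 225). Contact force is only 2 N and the strap hasn't moved. I'll continue round.

>>> arm_command --targets '[{"rot": [0, 0, 0], "offset": [0.2, 0.7, 0], "gripper": 1}, {"rot": [0, 0, 0], "offset": [0.2, 1.5, 0], "gripper": 1}, {"rot": [0, 0, 0], "offset": [0, 2.2, 0], "gripper": 1}, {"rot": [0, 0, 0], "offset": [-0.4, 2.9, 0], "gripper": 1}, {"rot": [0, 0, 0], "offset": [-0.9, 3.4, 0], "gripper": 1}, {"rot": [0, 0, 0], "offset": [-1.6, 3.8, 0], "gripper": 1}, {"rot": [0, 0, 0], "offset": [-2.3, 4.0, 0], "gripper": 1}, {"rot": [0, 0, 0], "offset": [-3.1, 4.0, 0], "gripper": 1}]'

```text
time_s: 8.25
position: [0.643, 0.0266, 0.1334]
tcp_rot: [[0.106, 0.994, 0.001], [0.994, -0.106, -0.0], [0.0, 0.001, -1.0]]
force: [0.6, 1.3, -0.1]
opening: 0.005
```

>>> arm_command --targets '[{"rot": [0, 0, 0], "offset": [-0.7, -0.2, 0], "gripper": 1}, {"rot": [0, 0, 0], "offset": [-1.4, -0.6, 0], "gripper": 1}, {"rot": [0, 0, 0], "offset": [-1.9, -1.1, 0], "gripper": 1}, {"rot": [0, 0, 0], "offset": [-2.3, -1.8, 0], "gripper": 1}]'

```text
time_s: 8.65
position: [0.622, 0.0057, 0.1334]
tcp_rot: [[0.106, 0.994, 0.001], [0.994, -0.106, -0.0], [-0.0, 0.001, -1.0]]
force: [1.6, 0.7, 0.4]
opening: 0.003
```

Run:
```python
from h import *
st()
R=29
p=lambda a:np.array([np.cos(np.radians(a)),-np.sin(np.radians(a))])*R/10
s=bot.read_state(); r=R6.T@(np.array(s['position'])[:2]-STUD); c=np.array([r[1],r[0]])*100
print(np.degrees(np.arctan2(-r[0],r[1])), [(p(202-10*i)-c).round(1).tolist() for i in range(1,9)])
```

```text
t 8.7 rel stud(plate) mm [ 11.4 -28.2] tip z 63.4 F [1.5 0.8] 0.4 op 0.00 yawx 83.9
-158.060429169268 [[-0.0, -0.5], [-0.1, -1.0], [-0.0, -1.5], [0.1, -2.0], [0.3, -2.5], [0.5, -2.9], [0.9, -3.3], [1.3, -3.6]]
```

>>> arm_command --targets '[{"rot": [0, 0, 0], "offset": [0, -0.5, 0], "gripper": 1}, {"rot": [0, 0, 0], "offset": [-0.1, -1.0, 0], "gripper": 1}, {"rot": [0, 0, 0], "offset": [0, -1.5, 0], "gripper": 1}, {"rot": [0, 0, 0], "offset": [0.1, -2.0, 0], "gripper": 1}, {"rot": [0, 0, 0], "offset": [0.3, -2.5, 0], "gripper": 1}]'

```text
time_s: 9.15
position: [0.597, 0.0122, 0.1332]
tcp_rot: [[0.105, 0.994, -0.0], [0.994, -0.105, -0.0], [-0.0, -0.0, -1.0]]
force: [1.5, -0.2, 0.2]
opening: 0.006
```

```bash
cat >> h.py <<'E'
def plan(step,n=8,R=29):
    st(); p=lambda a:np.array([np.cos(np.radians(a)),-np.sin(np.radians(a))])*R/10
    s=bot.read_state(); r=R6.T@(np.array(s['position'])[:2]-STUD); c=np.array([r[1],r[0]])*100
    a=np.degrees(np.arctan2(-r[0],r[1])); print('a %.0f'%a,'Ftan %.1f'%((R6.T@np.array(s['force'])[:2])@[-np.cos(np.radians(a)),-np.sin(np.radians(a))]),[(p(a-step*i)-c).round(2).tolist() for i in range(1,n+1)])
E
python3 -c "
from h import *
plan(10)"
```

```text
t 9.2 rel stud(plate) mm [-14.1 -24.4] tip z 63.2 F [ 1.5 -0. ] 0.2 op 0.01 yawx 84.0
a 150 Ftan 1.4 [[0.22, -0.46], [0.57, -0.81], [0.99, -1.1], [1.45, -1.32], [1.93, -1.45], [2.44, -1.49], [2.94, -1.45], [3.43, -1.32]]
```

>>> arm_command --targets '[{"rot": [0, 0, 0], "offset": [0.2, -0.5, 0], "gripper": 1}, {"rot": [0, 0, 0], "offset": [0.6, -0.8, 0], "gripper": 1}, {"rot": [0, 0, 0], "offset": [1.0, -1.1, 0], "gripper": 1}, {"rot": [0, 0, 0], "offset": [1.5, -1.3, 0], "gripper": 1}, {"rot": [0, 0, 0], "offset": [1.9, -1.4, 0], "gripper": 1}]'

```text
time_s: 9.65
position: [0.5856, 0.0328, 0.1333]
tcp_rot: [[0.105, 0.994, 0.0], [0.994, -0.105, -0.0], [-0.0, 0.0, -1.0]]
force: [0.6, -1.2, -0.7]
opening: 0.006
```

```bash
python3 -c "
from h import *
plan(8)"
```

```text
t 9.7 rel stud(plate) mm [-27.6  -5.1] tip z 63.3 F [ 0.7 -1.2] -0.7 op 0.01 yawx 84.0
a 100 Ftan 1.3 [[0.39, -0.14], [0.79, -0.12], [1.19, -0.06], [1.57, 0.06], [1.94, 0.24], [2.28, 0.46], [2.58, 0.73], [2.84, 1.04]]
```

>>> arm_command --targets '[{"rot": [0, 0, 0], "offset": [0.4, -0.1, 0], "gripper": 1}, {"rot": [0, 0, 0], "offset": [0.8, -0.1, 0], "gripper": 1}, {"rot": [0, 0, 0], "offset": [1.2, -0.1, 0], "gripper": 1}, {"rot": [0, 0, 0], "offset": [1.6, 0.1, 0], "gripper": 1}]'

```text
time_s: 10.05
position: [0.588, 0.0486, 0.1331]
tcp_rot: [[0.105, 0.994, -0.001], [0.994, -0.105, 0.0], [0.0, -0.001, -1.0]]
force: [-0.8, -1.4, -0.2]
opening: 0.005
```

```bash
python3 -c "
from h import *
plan(8)"
```

```text
t 10.1 rel stud(plate) mm [-26.9  10.9] tip z 63.1 F [-0.6 -1.4] -0.2 op 0.01 yawx 84.0
a 68 Ftan 1.5 [[0.36, 0.18], [0.7, 0.41], [1.0, 0.68], [1.26, 0.99], [1.47, 1.33], [1.64, 1.7], [1.75, 2.09], [1.81, 2.49]]
```

>>> arm_command --targets '[{"rot": [0, 0, 0], "offset": [0.4, 0.2, 0], "gripper": 1}, {"rot": [0, 0, 0], "offset": [0.7, 0.4, 0], "gripper": 1}, {"rot": [0, 0, 0], "offset": [1.0, 0.7, 0], "gripper": 1}, {"rot": [0, 0, 0], "offset": [1.3, 1.0, 0], "gripper": 1}]'

```text
time_s: 10.45
position: [0.5999, 0.0604, 0.1332]
tcp_rot: [[0.105, 0.994, -0.0], [0.994, -0.105, 0.0], [0.0, -0.0, -1.0]]
force: [0.3, 0.0, -0.9]
opening: 0.007
```

```bash
python3 -c "
from h import *
plan(8)"
```

```text
t 10.4 rel stud(plate) mm [-16.3  23.8] tip z 63.2 F [0.3 0.1] -0.9 op 0.01 yawx 84.0
a 34 Ftan -0.3 [[0.22, 0.34], [0.37, 0.71], [0.47, 1.11], [0.52, 1.51], [0.51, 1.91], [0.44, 2.31], [0.32, 2.7], [0.14, 3.06]]
```

>>> arm_command --targets '[{"rot": [0, 0, 0], "offset": [0.2, 0.3, 0], "gripper": 1}, {"rot": [0, 0, 0], "offset": [0.4, 0.7, 0], "gripper": 1}, {"rot": [0, 0, 0], "offset": [0.5, 1.1, 0], "gripper": 1}, {"rot": [0, 0, 0], "offset": [0.5, 1.5, 0], "gripper": 1}]'

```text
time_s: 10.85
position: [0.6151, 0.0637, 0.1331]
tcp_rot: [[0.105, 0.994, -0.001], [0.994, -0.105, 0.0], [0.0, -0.001, -1.0]]
force: [-0.7, 0.1, -0.0]
opening: 0.002
```

```bash
python3 -c "
from h import *
plan(8)"
```

```text
t 10.8 rel stud(plate) mm [-1.5 28.7] tip z 63.1 F [-0.7  0.1] -0.0 op 0.00 yawx 84.0
a 3 Ftan 0.7 [[0.02, 0.4], [-0.04, 0.8], [-0.16, 1.19], [-0.33, 1.56], [-0.55, 1.9], [-0.82, 2.2], [-1.12, 2.47], [-1.46, 2.69]]
```

>>> arm_command --targets '[{"rot": [0, 0, 0], "offset": [0, 0.4, 0], "gripper": 1}, {"rot": [0, 0, 0], "offset": [0, 0.8, 0], "gripper": 1}, {"rot": [0, 0, 0], "offset": [-0.2, 1.2, 0], "gripper": 1}, {"rot": [0, 0, 0], "offset": [-0.3, 1.6, 0], "gripper": 1}]'

```text
time_s: 11.25
position: [0.6312, 0.0586, 0.1333]
tcp_rot: [[0.105, 0.994, 0.001], [0.994, -0.105, 0.0], [0.0, 0.001, -1.0]]
force: [-0.8, 0.9, -0.5]
opening: 0.007
```

```bash
python3 -c "
from h import *
plan(8)"
```

```text
t 11.2 rel stud(plate) mm [15.1 25.3] tip z 63.3 F [-0.9  0.8] -0.5 op 0.01 yawx 84.0
a -31 Ftan 1.2 [[-0.27, 0.31], [-0.54, 0.61], [-0.86, 0.86], [-1.2, 1.07], [-1.58, 1.23], [-1.97, 1.34], [-2.37, 1.39], [-2.77, 1.39]]
```

>>> arm_command --targets '[{"rot": [0, 0, 0], "offset": [-0.3, 0.3, 0], "gripper": 1}, {"rot": [0, 0, 0], "offset": [-0.5, 0.6, 0], "gripper": 1}, {"rot": [0, 0, 0], "offset": [-0.9, 0.9, 0], "gripper": 1}, {"rot": [0, 0, 0], "offset": [-1.2, 1.1, 0], "gripper": 1}]'

```text
time_s: 11.65
position: [0.6408, 0.0453, 0.1333]
tcp_rot: [[0.106, 0.994, 0.001], [0.994, -0.106, 0.0], [0.0, 0.0, -1.0]]
force: [-0.6, 1.2, 0.2]
opening: 0.007
```

```bash
python3 -c "
from h import *
plan(8)"
```

```text
t 11.7 rel stud(plate) mm [26.  13.1] tip z 63.3 F [-0.7  1.1] 0.2 op 0.01 yawx 83.9
a -63 Ftan 1.3 [[-0.38, 0.15], [-0.77, 0.25], [-1.17, 0.3], [-1.57, 0.29], [-1.97, 0.23], [-2.36, 0.11], [-2.72, -0.07], [-3.06, -0.29]]
```

>>> arm_command --targets '[{"rot": [0, 0, 0], "offset": [-0.4, 0.1, 0], "gripper": 1}, {"rot": [0, 0, 0], "offset": [-0.8, 0.2, 0], "gripper": 1}, {"rot": [0, 0, 0], "offset": [-0.8, 0.2, 0], "gripper": 1}]'

```text
time_s: 11.95
position: [0.6419, 0.0368, 0.1333]
tcp_rot: [[0.106, 0.994, 0.001], [0.994, -0.106, -0.0], [-0.0, 0.001, -1.0]]
force: [0.4, 0.7, 0.5]
opening: 0.011
```

```bash
python3 -c "
from h import *
plan(6)"
```

```text
t 11.9 rel stud(plate) mm [27.9  4.8] tip z 63.3 F [0.3 0.7] 0.5 op 0.01 yawx 83.9
a -80 Ftan 0.7 [[-0.29, 0.1], [-0.59, 0.11], [-0.9, 0.08], [-1.19, 0.02], [-1.48, -0.07], [-1.76, -0.19], [-2.03, -0.34], [-2.27, -0.52]]
```

>>> arm_command --targets '[{"rot": [0, 0, 0], "offset": [-0.3, 0.1, 0], "gripper": 1}, {"rot": [0, 0, 0], "offset": [-0.6, 0.1, 0], "gripper": 1}, {"rot": [0, 0, 0], "offset": [-0.9, 0.1, 0], "gripper": 1}, {"rot": [0, 0, 0], "offset": [-0.9, 0.1, 0], "gripper": 1}]'

```text
time_s: 12.35
position: [0.6417, 0.0279, 0.1334]
tcp_rot: [[0.106, 0.994, 0.0], [0.994, -0.106, -0.0], [-0.0, 0.001, -1.0]]
force: [-0.2, -0.3, -0.4]
opening: 0.01
```

```bash
python3 -c "
from h import *
plan(6)"
```

```text
t 12.3 rel stud(plate) mm [28.7 -4.1] tip z 63.4 F [-0.2 -0.3] -0.4 op 0.01 yawx 83.9
a -98 Ftan -0.3 [[-0.3, -0.06], [-0.59, -0.15], [-0.87, -0.27], [-1.13, -0.42], [-1.38, -0.59], [-1.61, -0.79], [-1.81, -1.01], [-2.0, -1.26]]
```

>>> arm_command --targets '[{"rot": [0, 0, 0], "offset": [-0.3, -0.1, 0], "gripper": 1}, {"rot": [0, 0, 0], "offset": [-0.6, -0.2, 0], "gripper": 1}, {"rot": [0, 0, 0], "offset": [-0.9, -0.3, 0], "gripper": 1}]'

```text
time_s: 12.65
position: [0.6375, 0.0196, 0.1333]
tcp_rot: [[0.105, 0.994, 0.0], [0.994, -0.105, -0.0], [-0.0, 0.0, -1.0]]
force: [0.4, 1.0, 0.1]
opening: 0.008
```

Run:
```python
from h import *
plan(6)
cap('scene','scene7.png',(290,220,350,265),12)
```

```text
t 12.7 rel stud(plate) mm [ 25.4 -12.8] tip z 63.3 F [0.2 1.1] 0.1 op 0.01 yawx 84.0
a -117 Ftan 1.1 [[-0.29, -0.1], [-0.53, -0.28], [-0.76, -0.48], [-0.97, -0.7], [-1.15, -0.95], [-1.3, -1.21], [-1.42, -1.49], [-1.52, -1.78]]
```

View pics/scene7.png

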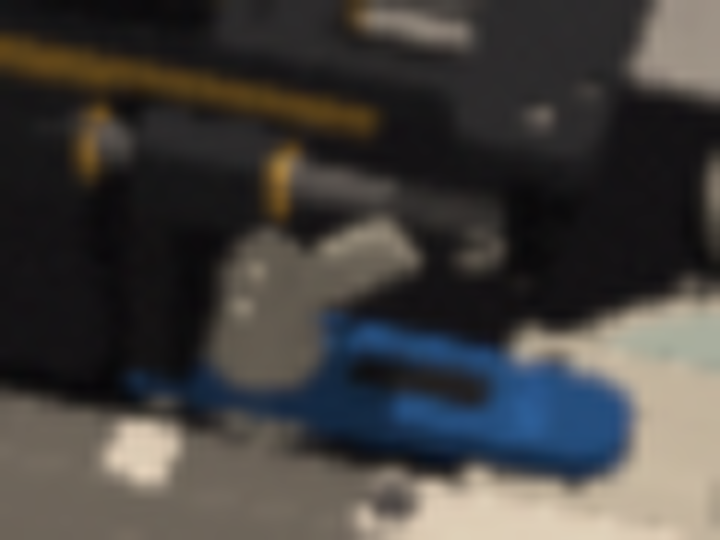

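The picture shows the nut's free wing pointing to about (390, 240) and the fingers behind the other wing at about (165, 300). The strap still lies on the foot. The force is still only about 1 N, so I'll go on gently.

>>> arm_command --targets '[{"rot": [0, 0, 0], "offset": [-0.3, -0.1, 0], "gripper": 1}, {"rot": [0, 0, 0], "offset": [-0.5, -0.3, 0], "gripper": 1}, {"rot": [0, 0, 0], "offset": [-0.8, -0.5, 0], "gripper": 1}]'

```text
time_s: 13.0
position: [0.6316, 0.0122, 0.1333]
tcp_rot: [[0.105, 0.994, 0.0], [0.994, -0.105, -0.0], [-0.0, 0.0, -1.0]]
force: [1.2, 0.4, 0.6]
opening: 0.002
```

```bash
python3 -c "
from h import *
plan(6)"
```

```text
t 13.0 rel stud(plate) mm [ 20.3 -20.7] tip z 63.3 F [1.2 0.5] 0.6 op 0.00 yawx 84.0
a -136 Ftan 1.2 [[-0.2, -0.23], [-0.37, -0.48], [-0.52, -0.74], [-0.64, -1.02], [-0.73, -1.31], [-0.79, -1.61], [-0.82, -1.91], [-0.82, -2.21]]
```

>>> arm_command --targets '[{"rot": [0, 0, 0], "offset": [-0.2, -0.2, 0], "gripper": 1}, {"rot": [0, 0, 0], "offset": [-0.4, -0.5, 0], "gripper": 1}, {"rot": [0, 0, 0], "offset": [-0.5, -0.7, 0], "gripper": 1}]'

```text
time_s: 13.3
position: [0.6256, 0.0081, 0.1336]
tcp_rot: [[0.106, 0.994, 0.004], [0.994, -0.106, 0.0], [0.001, 0.004, -1.0]]
force: [5.9, 3.0, -2.6]
opening: 0.003
```

```bash
python3 -c "
from h import *
plan(6)"
```

```text
t 13.3 rel stud(plate) mm [ 14.8 -25.5] tip z 63.6 F [5.5 3.6] -2.6 op 0.00 yawx 83.9
a -150 Ftan 6.6 [[-0.1, -0.29], [-0.21, -0.58], [-0.29, -0.87], [-0.34, -1.17], [-0.35, -1.47], [-0.34, -1.77], [-0.29, -2.07], [-0.21, -2.37]]
```

>>> arm_command --targets '[{"rot": [0, 0, 0], "offset": [0, -0.1, 0], "gripper": 1}, {"rot": [0, 0, 0], "offset": [0, -0.2, 0], "gripper": 1}]'

```text
time_s: 13.5
position: [0.6252, 0.0082, 0.1338]
tcp_rot: [[0.106, 0.994, 0.008], [0.994, -0.106, -0.0], [0.0, 0.008, -1.0]]
force: [6.8, 1.5, -4.3]
opening: 0.007
```

```bash
python3 -c "
from h import *
plan(6)"
```

```text
t 13.5 rel stud(plate) mm [ 14.4 -25.4] tip z 63.8 F [6.6 2.2] -4.3 op 0.01 yawx 83.9
a -151 Ftan 6.9 [[-0.12, -0.28], [-0.22, -0.57], [-0.3, -0.86], [-0.34, -1.16], [-0.36, -1.46], [-0.34, -1.77], [-0.29, -2.07], [-0.21, -2.36]]
```

>>> arm_command --targets '[{"rot": [0, 0, 0], "offset": [0, -0.1, 0], "gripper": 1}, {"rot": [0, 0, 0], "offset": [0, -0.2, 0], "gripper": 1}, {"rot": [0, 0, 0], "offset": [0, -0.2, 0], "gripper": 1}, {"rot": [0, 0, 0], "offset": [0, -0.2, 0], "gripper": 1}]'

```text
time_s: 13.9
position: [0.6248, 0.0083, 0.1339]
tcp_rot: [[0.106, 0.994, 0.012], [0.994, -0.106, -0.001], [0.0, 0.012, -1.0]]
force: [9.0, 1.4, -5.2]
opening: 0.002
```

```bash
python3 -c "
from h import *
plan(6)"
```

```text
t 13.9 rel stud(plate) mm [ 13.9 -25.4] tip z 63.9 F [8.8 2.3] -5.2 op 0.00 yawx 83.9
a -151 Ftan 8.9 [[-0.13, -0.27], [-0.23, -0.56], [-0.31, -0.85], [-0.35, -1.15], [-0.36, -1.46], [-0.33, -1.76], [-0.28, -2.06], [-0.19, -2.35]]
```

This is a firm stop: 9 N, and the tip no longer advances. I'll back off, rise and retreat for a check.

>>> arm_command --targets '[{"rot": [0, 0, 0], "offset": [-0.2, 0.8, 0], "gripper": 1}, {"rot": [0, 0, 0], "offset": [-1.5, 1.0, -0.5], "gripper": 1}, {"rot": [0, 0, 0], "offset": [-2, 1.0, -4], "gripper": 1}, {"rot": [0, 0, 0], "offset": [-2, 1.0, -7], "gripper": 1}, {"rot": [0, 0, 0], "offset": [-5, -2, -8], "gripper": 1}, {"rot": [0, 0, 0], "offset": [-7, -6, -8], "gripper": 1}, {"rot": [0, 0, 0], "offset": [-9, -10, -8], "gripper": 1}, {"rot": [0, 0, 0], "offset": [-11, -14, -8], "gripper": 1}]'

```text
time_s: 14.7
position: [0.4668, -0.0869, 0.2136]
tcp_rot: [[0.105, 0.994, -0.002], [0.994, -0.105, -0.0], [-0.0, -0.002, -1.0]]
force: [-0.2, -1.0, 0.0]
opening: 0.005
```

>>> arm_command --targets '[{"rot": [0, 0, 0], "offset": [-3, -2, 0], "gripper": 1}, {"rot": [0, 0, 0], "offset": [-6, -2, 0], "gripper": 1}, {"rot": [0, 0, 0], "offset": [-6, -2, 0], "gripper": 1}, {"rot": [0, 0, 0], "offset": [-6, -2, 0], "gripper": 1}]'

```text
time_s: 15.1
position: [0.4425, -0.1444, 0.2135]
tcp_rot: [[0.108, 0.994, -0.001], [0.994, -0.108, 0.0], [0.0, -0.001, -1.0]]
force: [-1.1, 1.3, 0.1]
opening: 0.007
```

Run:
```python
from h import *
st()
a=cap('scene'); b=cap('top')
A=cv2.resize(a['frame'][215:305,265:365],None,fx=4,fy=4,interpolation=cv2.INTER_CUBIC)
B=cv2.resize(b['frame'][210:265,240:340],None,fx=8,fy=8,interpolation=cv2.INTER_CUBIC)[:360]
C=np.zeros((B.shape[0],0,3),np.uint8)
im=np.zeros((600,800,3),np.uint8); im[:360]=B; A=cv2.resize(a['frame'][225:275,280:380],None,fx=4.8,fy=4.8,interpolation=cv2.INTER_CUBIC); im[360:360+A.shape[0],:A.shape[1]]=A
cv2.imwrite('pics/final.png',im[:,:,::-1])
```

```text
t 15.1 rel stud(plate) mm [-151.4 -196.3] tip z 143.5 F [-1.2  1.1] 0.1 op 0.01 yawx 83.8
```

View pics/final.png

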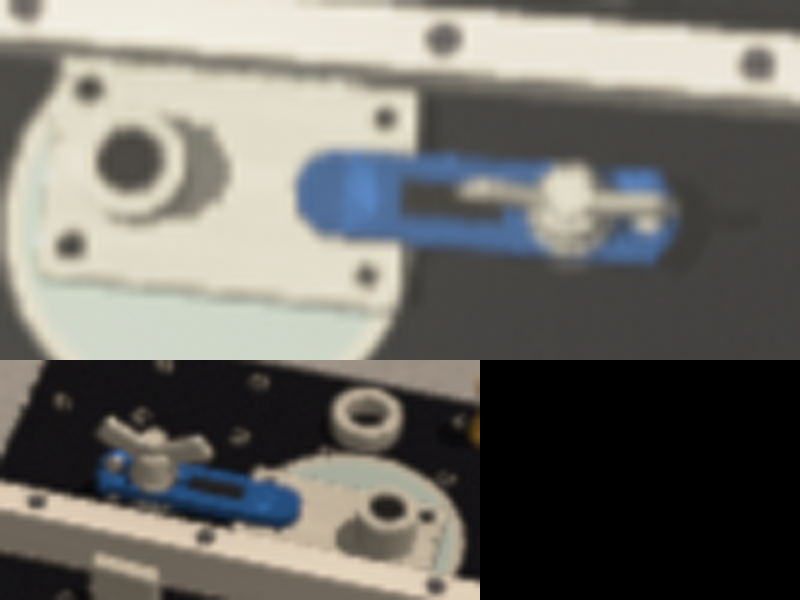

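The top crop shows the wings along the strap, tips at (460, 187) and (672, 205). The strap is centred on the foot and the bracket is unmoved. The nut was turned about 10.9 rad into a hard stop. The hand is clear.

```bash
python3 -c "
from rig import ticket
print(ticket.hand_in())"
```

```text
the job is handed in; nothing more can be done
None
```

The bracket is clamped and the job is handed in at about 15 s of the allowed 72 s. I got no verdict back.

**What I did:** With the gripper shut, I pushed the blue strap from about 1.6 rad round to about 0 rad. I then ran the wing nut clockwise by circling its wings with the fingertips, at only 1–2 N until the end.

**Last checks:**
- **Nut home:** it turned about 10.9 rad by my count. That count is estimated from the wing angles, since the joint value can't be read. It ended against a firm stop, with about 9 N on the finger and no further advance.
- **Strap on the foot:** the last picture shows the nose within about 3 mm of the foot's middle. I could not measure the force between the strap and the bracket.
- **Surroundings:** the bracket showed no movement in the pictures. The ring and standoff were unmoved in the pictures, and I did not recheck the loose items on the bench.
- **Hand:** it stands well clear, with the fingertips about 140 mm above the bench.

**Mismatch:** I expected the turning force to rise from about 9.2 rad, when the strap starts to bear on the foot. I saw no clear rise until the stop.

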